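# Index the stake turret and lock it

## Task

Bring the domed stake to the working position: push on the turret's spokes with a fingertip to turn it until the domed stake stands in line with the brass arrow, and leave it still there. Then push the short lock lever on top of the hub clockwise, as far as it goes. Do not touch or lift the stakes themselves, do not push the lock lever over before the domed stake is in line, and leave everything else on the bench where it is.

Things in the scene. Friction and masses are not known exactly. Their poses are not given: they have to be found in the camera images.
- stand: fixed steel stand of the turret: round base 260 mm across, 18 mm thick, with a tongue reaching 210 mm from the axis; a flat brass arrow lies on the tongue, head towards the axis. Origin on the turret's axis at bench level, z up. The arrow lies on the stand's own -x side, so the working position is 85 mm from the origin along -x.
- turret (a joint): angle of the turret about its upright axis, rad, 0 at the start, growing anticlockwise from above; full circles either way. Friction only, about 0.35 N m (3 N at 120 mm): stays where left, no detents. A 224 mm steel disc, hub 56 mm wide and 128 mm high, three 39 mm square pockets (rims 56 mm high) every 120 degrees, 85 mm from the axis, and three spokes midway between them.
- spoke0 (a point): centre of the ball (22 mm) on the end of one spoke, 145 mm from the axis, 115 mm above the bench. Each spoke is a level round steel bar 14 mm thick (108 to 122 mm above the bench) running from the hub to this ball, midway between two stakes; the stakes' tops are at 108 mm or lower.
- spoke1 (a point): the same point on the next spoke, 120 degrees anticlockwise
- spoke2 (a point): the same point on the third spoke
- lock (a joint): angle of the lock lever, rad: 0 open, growing clockwise from above, 1.57 at its stop (locked); starts at 0 to 0.5. Friction only, about 0.12 N m (2 N near its ball): stays where left. It turns on top of the hub about the turret's axis, carried by the stand, not by the turret; at 0 it points along the stand's -y, at 1.57 along the stand's -x, over the arrow's line.
- lock_tip (a point): centre of the black ball (22 mm) on the end of the lock lever, 80 mm from the axis, 142 mm above the bench; the lever is a level steel bar 12 mm thick from the hub to this ball.
- dome_stake: the domed stake: a mushroom-shaped head with a rounded top, 46 mm across, on a thin neck, 74 mm tall over all with a 28 mm square foot; standing loose in a pocket of the turret (1.5 mm play per side), riding round with it; bare steel; origin at the centre of its foot's underside, 34 mm above the bench, z up.
- flat_stake: the flat stake: a square flat head 42 x 42 x 20 mm on a thin neck, 72 mm tall over all; standing loose in a pocket of the turret (1.5 mm play per side), riding round with it; bare steel; origin at the centre of its foot's underside, 34 mm above the bench, z up.
- cone_stake: the cone stake: an upright cone narrowing from 34 mm to an 8 mm blunt tip, 74 mm tall over all; standing loose in a pocket of the turret (1.5 mm play per side), riding round with it; bare steel; origin at the centre of its foot's underside, 34 mm above the bench, z up.
- beaker: bystander: plain aluminium beaker, 66 mm across, 85 mm tall; origin at its underside, at bench level
- candlestick: bystander: slim turned steel candlestick, foot 70 mm across, 100 mm tall; origin at its underside, at bench level
- bench_block: bystander: square steel bench block, 65 x 65 x 22 mm; origin at its underside, at bench level
- bowl: bystander: copper bowl, 100 mm across, 40 mm tall; origin at its underside, at bench level
- hammer: bystander: hammer lying on the bench, along its own x; origin at its underside, at bench level
- mallet: bystander: wooden mallet lying on the bench, along its own x; origin at its underside, at bench level
- can: bystander: metal can, 68 mm across, 100 mm tall; origin at its underside, at bench level
There are look-alikes about, which are no part of the job. Leave any blue or purple look-alike of the flat_stake alone.

How it is judged:
By the outcome, as a careful person would: the job done as asked, in the order asked, and still so for the second after the job is handed in, with the robot touching nothing.
It also fails if it takes over 67 s, if anything falls off the work surface, if the arm or the gripper's body presses on something with over 40 N, if the wrist force passes 120 N, or if a joint passes its speed limit or range.

## Robot

A 6-joint arm with a two-finger parallel gripper is mounted at the origin on the work surface. World frame = base frame: x ahead of the robot, y to its left, z up, the work surface at z = 0. Lengths are in mm, angles in rad, forces in N, time in s.
With the tool pointing down it reaches from about 250 to 800 mm from the base axis. Payload 3.9 kg.
Tool frame: the origin (TCP) lies at the very end of the fingers, on their centre line; the grasp point (between the pads) lies 19 mm behind it (env.grasp_offset is the distance from the TCP to the grasp point, in mm); z points along the fingers, y is the line along which they close (so a half turn about z gives the same grasp; the last joint's range is limited). The gripper opens to 85 mm and grips with 20 to 120 N. Pads are 22 mm wide; open, the fingers measure 114 mm over their backs; the gripper's body (76 mm by 85 mm) begins 54 mm behind the grasp point. The pads swing forward as they close: fully open they stand 13 mm farther back than shut.
Start: joints at [-1.188, 0.26, -0.138, 1.173, 0, 1.571], TCP at [196.092, -486.994, 231.304] pointing down, gripper open.
Joint ranges: [-2.78, 2.78], [-0.83, 1.72], [-1.28, 1.37], [-1.9, 2.12], [-1.57, 1.48], [-3.14, 3.14]. Speed limits (rad/s): [2.57, 2.57, 3.14, 3.14, 3.14, 3.14].

## Interface

Orientations are given as [roll, pitch, yaw] about the fixed x, y, z axes, in that order (R = Rz(yaw) Ry(pitch) Rx(roll)).
In Python, from bench import env, eyes, close_job gives the robot as it stands.
- The arm moves only by the tool apply_moves, never from a script. Its argument "increments" is a list of rows, each a list of 2 entries, a list of its own where there are three numbers: the shift along the tool's x, y, z in m, then the turn about the tool's z in degrees. A call has 1 to 10 rows; each row is the pose to reach, as a shift and turn from the pose commanded when the call began, along the tool's axes at that moment; what a row does not reach only later rows make up. A row lasts 1/8 s, in which the tool goes at most 62.5 mm and 10.7 degrees, less where a joint would pass 70% of its speed; a pose out of reach is approached as far as the arm can. A call with a gripper value outside its range is refused whole. "fingers" is the closure, from 0 (fully open) to 1 (shut), set as the call begins (left out, the last holds). The fingers move at their own pace and stop on an object; "newtons" is the grip in N (left out, the last holds). Time passes only in rows, so rows that repeat a pose let the fingers close. It gives the time, the measured TCP pose, the force, the opening and the grip force at its end, in the units of the state.
- env.get_obs(): the state, without advancing time (a new reading comes with each control period).
- eyes.capture(name): name is "scene" or "top" or "wrist"; returns a dict with "img" (400x640x3 uint8, red, green, blue), "fx", "fy", "cx", "cy" (pixels), "k1" (the pictures are not rectified: a ray, as slopes to the right and down, at radius r is drawn at 1 + k1 r^2 times it, then the intrinsics apply), "R" (3x3) and "t" (3): a world point X has camera coordinates R X + t. Camera axes: x right, y down, z forward; pixel columns grow to the right and rows downward; lengths in mm; the calibration is good to about 2 mm. A picture is of the moment at which its call begins. There is no depth.
- close_job(): hands the job in; it is judged then, once.
The state is a dict: "time_s": time; "joint_pos": joint angles; "joint_vel": joint speeds; "effort": joint torques, N m; "tcp_pos": TCP position; "ee_rot": TCP orientation; "ft_force": force on the tool from outside, world axes, zero at the start; "ft_torque": the same for the moment, N m; "opening": finger opening in mm; "gripper_force": force on a finger pad.
Only numpy, scipy, OpenCV 4.12 (cv2) and the standard library are available. Lean on these libraries where they do the work, as an engineer would, in place of code of your own. Each camera call takes 0.05 s, during which the arm holds its last target. There are 200 camera calls.

## Working session

There is one attempt and no reset: what is moved stays moved. The work goes in short steps, Python scripts to look and compute and a tool call to move; the robot and the scene stay as the last step left them, time stands still between calls to the robot, and variables do not carry over. Pictures are saved under pics/ and viewed, at most 10 in all, crops included, and the job is handed in when it is done.

Besides the shell and the picture viewer there is one more tool, called after "Call:" as name(argument=value, ...), one argument or row to a line, values as JSON. apply_moves: Moves the arm, as the interface text tells. Its arguments: {"type":"object","properties":{"increments":{"type":"array","items":{"type":"array"}},"fingers":{"type":"number"},"newtons":{"type":"number"}},"required":["increments"]}

```bash
mkdir -p pics; cat > h.py <<'E'
import numpy as np,cv2
from bench import env,eyes,close_job
def cam(n,f=None):
    c=eyes.capture(n)
    if f: cv2.imwrite('pics/'+f,cv2.cvtColor(c['img'],cv2.COLOR_RGB2BGR))
    return c
def ray(c,u,v,z):
    d=np.array([(u-c['cx'])/c['fx'],(v-c['cy'])/c['fy']]);p=d.copy()
    for _ in range(20): p=d/(1+c['k1']*(p@p))
    R=np.array(c['R']);t=np.array(c['t']);o=-R.T@t;w=R.T@np.array([p[0],p[1],1])
    return o+w*(z-o[2])/w[2]
def proj(c,X):
    q=np.array(c['R'])@np.array(X,float)+np.array(c['t']);p=q[:2]/q[2];p=p*(1+c['k1']*(p@p))
    return np.array([p[0]*c['fx']+c['cx'],p[1]*c['fy']+c['cy']])
E
python3 - <<'E'
from h import *
import pickle
t=cam('top','top1.png');s=cam('scene','scene1.png')
pickle.dump((t,s),open('c.pkl','wb'))
a=np.array(t['R']);print(a,-a.T@t['t']);a=np.array(s['R']);print(-a.T@s['t'])
print(env.get_obs())
E
```

```text
[[-6.87752842e-04 -9.99999750e-01  1.61943915e-04]
 [-9.92741359e-01  6.63284345e-04 -1.20267015e-01]
 [ 1.20266877e-01 -2.43482403e-04 -9.92741567e-01]] [ 357.62598276  -32.91772653 1650.45291091]
[1644.48526545  229.32777586  967.58341324]
{'time_s': 0.1, 'joint_pos': array([-1.18800401e+00,  2.60605823e-01, -1.39247973e-01,  1.17271422e+00,
       -9.77349558e-06,  1.57079832e+00]), 'joint_vel': array([-0.00015463, -0.00277226,  0.00326213,  0.00119008, -0.00084236,
       -0.00044535]), 'effort': array([ 1.48895915e-04, -4.06508338e+01,  2.54527581e+01,  1.01447589e-02,
       -3.06714901e-05,  4.37788499e-07]), 'tcp_pos': array([ 195.85840752, -486.4268658 ,  230.55171289]), 'ee_rot': array([-3.13982096e+00,  9.77700736e-06,  3.82790345e-01]), 'ft_force': array([-0.02973055, -0.39667679, -0.63895129]), 'ft_torque': array([ 0.06009235, -0.03053261, -0.01585494]), 'gripper_force': 0.0, 'opening': 85.13409910174877}
```

View pics/top1.png

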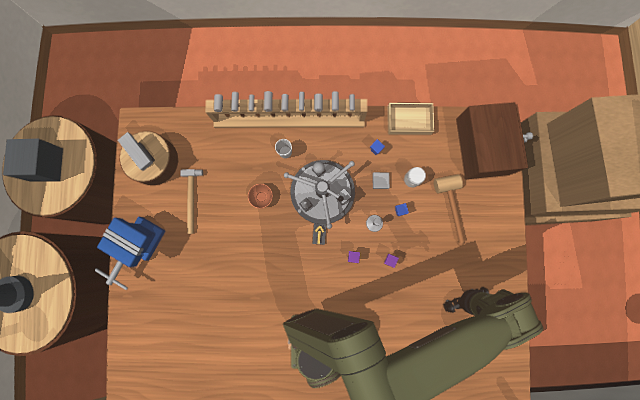

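View pics/scene1.png

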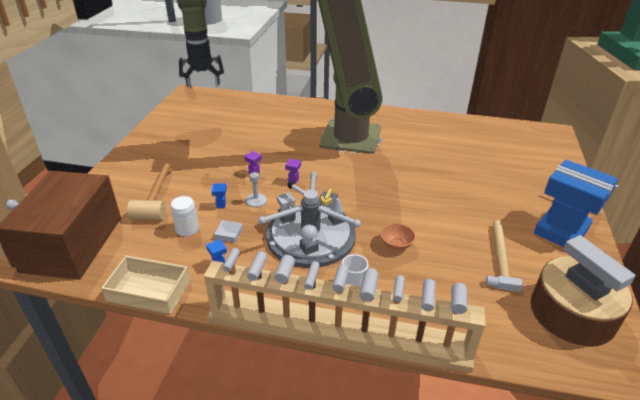

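The turret is at about (322,190) in the top view, with the arrow on the robot's side at (319,235). The scene view shows the hub near (311,205). I'll enlarge both.

```bash
python3 - <<'E'
import cv2,numpy as np
t=cv2.imread('pics/top1.png')[145:255,270:375];s=cv2.imread('pics/scene1.png')[165:265,250:370]
cv2.imwrite('pics/crop1.png',cv2.resize(t,None,fx=5.4,fy=5.4,interpolation=cv2.INTER_CUBIC))
cv2.imwrite('pics/crop2.png',cv2.resize(s,None,fx=6,fy=6,interpolation=cv2.INTER_CUBIC))
E
```

```text
(no output)
```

View pics/crop1.png

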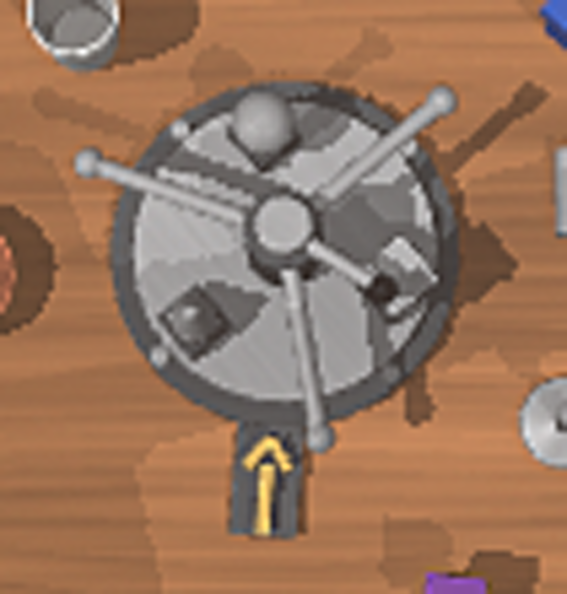

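View pics/crop2.png

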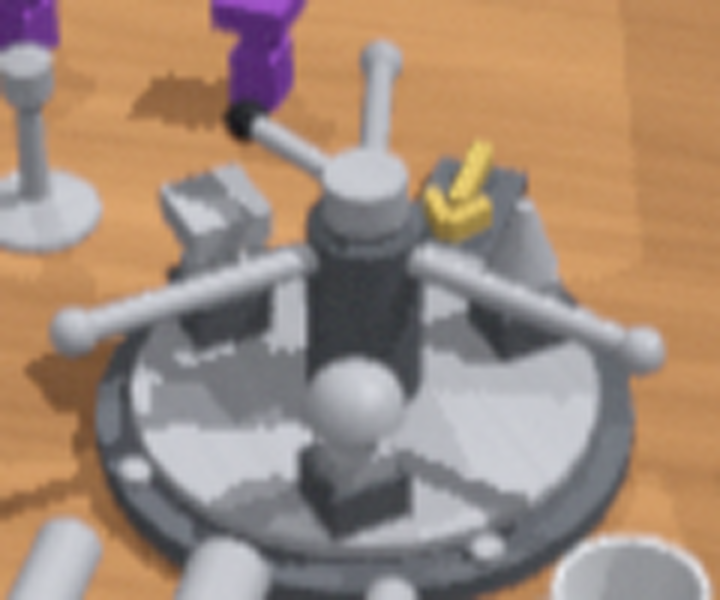

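Crop 1 (5.4x, offset 270,145) shows:
- Spoke balls at (88,163), (443,102) and (319,438).
- Lock ball at (380,288).
- Dome at (264,125).
- Arrow running from its tail at (264,533) to its tip at (268,437).

Crop 2 confirms that the dome is on the far side of the turret.

```bash
python3 - <<'E'
from h import *
import pickle
t,s=pickle.load(open('c.pkl','rb'))
P=lambda x,y,z:ray(t,(x+.5)/5.4-.5+270,(y+.5)/5.4-.5+145,z)
S=[P(88,163,115),P(443,102,115),P(319,438,115)]
A=np.array(S)[:,:2];
c=A.mean(0);print('spokes',A,'c',c,'r',np.linalg.norm(A-c,axis=1))
an=lambda p:np.degrees(np.arctan2(*(np.array(p)[:2]-c)[::-1]))
print([an(p) for p in S],'dome',an(P(264,125,95)),P(264,125,95))
l=P(380,288,142);print('lock',l,an(l),np.linalg.norm(l[:2]-c))
a,b=P(264,533,20),P(268,437,20);print('arrow',a,b,an(a),an(b),np.degrees(np.arctan2(*(a-b)[:2][::-1])))
print('tongue end corners',P(228,530,18),P(298,538,18),an((P(228,530,18)+P(298,538,18))/2), np.linalg.norm(((P(228,530,18)+P(298,538,18))/2)[:2]-c))
hub=P(286,222,142);print(hub)
for n,(u,v,z) in dict(beaker=(283,147,85),bowl=(262,195,40),candle=(375,223,0),block=(382,180,22),can=(417,176,100),p1=(354,257,70),p2=(391,261,70),b1=(402,210,70),b2=(377,147,70)).items(): print(n,ray(t,u,v,z).round())
E
```

```text
spokes [[ 638.4849594   116.16789594]
 [ 681.83942685 -133.01159014]
 [ 445.77258354  -45.41628893]] c [588.69898993 -20.75332771] r [145.69167527 145.86657764 145.03868208]
[np.float64(70.01821158405235), np.float64(-50.31757940634606), np.float64(-170.20962125146565)] dome 9.781659128183575 [669.42235059  -6.83659194  95.        ]
lock [546.65956848 -87.0356835  142.        ] -122.38481301169296 78.48989517447066
arrow [381.9164369   -5.96850873  20.        ] [451.98307588  -8.8243945   20.        ] 175.9103482780629 175.01337545978666 177.66594089737941
tongue end corners [384.13531922  20.36402975  18.        ] [378.29550976 -30.76293047  18.        ] 175.71287620456087 208.06575205819328
[592.30792441 -22.8106135  142.        ]
beaker [754. 132.  85.]
bowl [571. 217.  40.]
candle [ 463. -232.    0.]
block [ 634. -260.   22.]
can [ 637. -385.  100.]
p1 [ 329. -142.   70.]
p2 [ 313. -283.   70.]
b1 [ 509. -329.   70.]
b2 [ 758. -237.   70.]
```

Call:
apply_moves(
  increments=[
    [[0.03, -0.025, 0], 2],
    [[0.08, -0.066, 0], 5],
    [[0.13, -0.108, 0], 9],
    [[0.18, -0.149, 0], 13],
    [[0.23, -0.191, 0], 17],
    [[0.28, -0.232, 0], 21],
    [[0.33, -0.274, 0], 21.94],
    [[0.38, -0.315, 0], 21.94],
    [[0.415, -0.344, 0], 21.94],
    [[0.4306, -0.357, 0], 21.94],
  ],
  fingers=1,
)

```text
time_s: 1.35
tcp_pos: [463.3, 5.0, 230.9]
ee_rot: [-3.139, 0.0, 0.009]
ft_force: [1.2, -1.0, -0.2]
opening: 0.1
gripper_force: 0.0
```

Call:
apply_moves(
  increments=[
    [[0, 0, 0.03], 0],
    [[0, 0, 0.07], 0],
    [[0, 0, 0.1], 0],
    [[0, 0, 0.115], 0],
    [[0, 0, 0.122], 0],
    [[0, 0, 0.122], 0],
    [[0, 0, 0.122], 0],
  ],
)

```text
time_s: 2.22
tcp_pos: [462.8, 2.1, 110.0]
ee_rot: [-3.139, -0.001, 0.003]
ft_force: [0.1, -0.3, 0.2]
opening: -0.1
gripper_force: 0.0
```

```bash
python3 - <<'E'
import numpy as np
C=np.array([588.7,-20.8]);p=lambda a:C+128*np.array([np.cos(np.radians(a)),np.sin(np.radians(a))])
for k in range(3):
    b=-190+50*k
    print([[[*(np.round((p(b+5*(i+1))-p(b))*[1,-1])/1000).tolist(),0],0] for i in range(10)])
E
```

```text
[[[-0.001, 0.011, 0], 0], [[-0.002, 0.022, 0], 0], [[-0.001, 0.033, 0], 0], [[0.0, 0.044, 0], 0], [[0.002, 0.055, 0], 0], [[0.006, 0.066, 0], 0], [[0.01, 0.076, 0], 0], [[0.015, 0.086, 0], 0], [[0.021, 0.096, 0], 0], [[0.028, 0.105, 0], 0]]
[[[0.008, 0.008, 0], 0], [[0.016, 0.016, 0], 0], [[0.025, 0.023, 0], 0], [[0.034, 0.029, 0], 0], [[0.044, 0.034, 0], 0], [[0.054, 0.038, 0], 0], [[0.065, 0.041, 0], 0], [[0.076, 0.044, 0], 0], [[0.087, 0.045, 0], 0], [[0.098, 0.046, 0], 0]]
[[[0.011, -0.0, 0], 0], [[0.022, -0.002, 0], 0], [[0.033, -0.004, 0], 0], [[0.044, -0.008, 0], 0], [[0.054, -0.012, 0], 0], [[0.064, -0.017, 0], 0], [[0.073, -0.023, 0], 0], [[0.082, -0.03, 0], 0], [[0.091, -0.037, 0], 0], [[0.098, -0.046, 0], 0]]
```

Call:
apply_moves(
  increments=[
    [[-0.001, 0.011, 0], 0],
    [[-0.002, 0.022, 0], 0],
    [[-0.001, 0.033, 0], 0],
    [[0.0, 0.044, 0], 0],
    [[0.002, 0.055, 0], 0],
    [[0.006, 0.066, 0], 0],
    [[0.01, 0.076, 0], 0],
    [[0.015, 0.086, 0], 0],
    [[0.021, 0.096, 0], 0],
    [[0.028, 0.105, 0], 0],
  ],
)

```text
time_s: 3.48
tcp_pos: [490.4, -103.2, 108.8]
ee_rot: [-3.139, 0.001, 0.004]
ft_force: [0.3, 4.8, 0.6]
opening: -0.1
gripper_force: 1.5
```

Call:
apply_moves(
  increments=[
    [[0.008, 0.008, 0], 0],
    [[0.016, 0.016, 0], 0],
    [[0.025, 0.023, 0], 0],
    [[0.034, 0.029, 0], 0],
    [[0.044, 0.034, 0], 0],
    [[0.054, 0.038, 0], 0],
    [[0.065, 0.041, 0], 0],
    [[0.076, 0.044, 0], 0],
    [[0.087, 0.045, 0], 0],
    [[0.098, 0.046, 0], 0],
  ],
)

```text
time_s: 4.72
tcp_pos: [589.5, -148.3, 109.0]
ee_rot: [-3.139, 0.0, 0.004]
ft_force: [-2.7, 1.3, 0.3]
opening: -0.1
gripper_force: 1.5
```

Call:
apply_moves(
  increments=[
    [[0.011, 0.0, 0], 0],
    [[0.022, -0.002, 0], 0],
    [[0.033, -0.004, 0], 0],
    [[0.044, -0.008, 0], 0],
    [[0.054, -0.012, 0], 0],
    [[0.064, -0.017, 0], 0],
    [[0.073, -0.023, 0], 0],
    [[0.082, -0.03, 0], 0],
    [[0.091, -0.037, 0], 0],
    [[0.098, -0.046, 0], 0],
  ],
)

```text
time_s: 5.98
tcp_pos: [687.4, -101.5, 109.2]
ee_rot: [-3.14, -0.001, 0.003]
ft_force: [-3.4, -1.3, 0.9]
opening: -0.0
gripper_force: 1.6
```

```bash
python3 - <<'E'
from h import *
import pickle
t=cam('top','top2.png');pickle.dump(t,open('c2.pkl','wb'))
i=cv2.imread('pics/top2.png')[145:255,270:375]
cv2.imwrite('pics/crop3.png',cv2.resize(i,None,fx=5.4,fy=5.4,interpolation=cv2.INTER_CUBIC))
E
```

```text
(no output)
```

View pics/crop3.png

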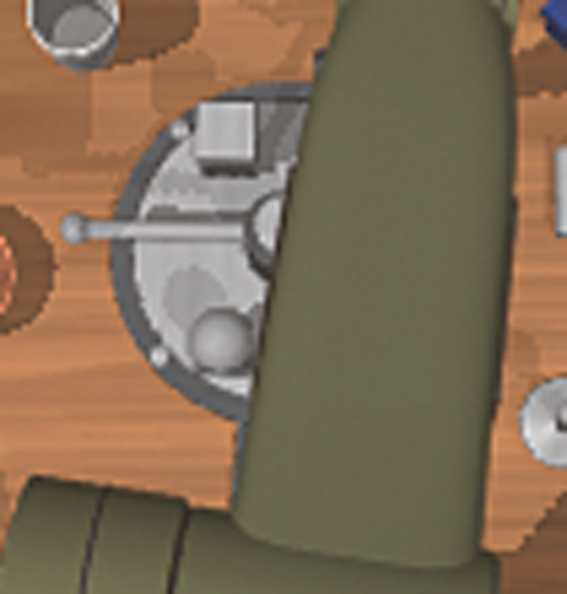

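Crop 3 shows the dome at (221,340) and the flat stake at (226,135). The visible spoke's ball is at (73,228).

```bash
python3 - <<'E'
from h import *
import pickle
t=pickle.load(open('c2.pkl','rb'));C=np.array([588.7,-20.8])
p=ray(t,(73.5)/5.4-.5+270,(228.5)/5.4-.5+145,115)[:2]-C;a=np.degrees(np.arctan2(p[1],p[0]));print(a,np.hypot(*p),'to go',115.7-a)
f=lambda a:C+128*np.array([np.cos(np.radians(a)),np.sin(np.radians(a))])
b=-40
print([[[*(np.round((f(b+d)-f(b))*[1,-1],1)/1000).tolist(),0],0] for d in [4,8,12,15,17,18.5,19.5,20,20.5,21]])
E
```

```text
88.54981960411058 146.97137478871534 to go 27.15018039588942
[[[0.0055, -0.007, 0], 0], [[0.0105, -0.0144, 0], 0], [[0.015, -0.0222, 0], 0], [[0.018, -0.0282, 0], 0], [[0.0198, -0.032299999999999995, 0], 0], [[0.021, -0.0354, 0], 0], [[0.0218, -0.0375, 0], 0], [[0.0222, -0.0385, 0], 0], [[0.022600000000000002, -0.0395, 0], 0], [[0.023, -0.040600000000000004, 0], 0]]
```

Call:
apply_moves(
  increments=[
    [[0.0055, -0.007, 0], 0],
    [[0.0105, -0.0144, 0], 0],
    [[0.015, -0.0222, 0], 0],
    [[0.018, -0.0282, 0], 0],
    [[0.0198, -0.0323, 0], 0],
    [[0.021, -0.0354, 0], 0],
    [[0.0218, -0.0375, 0], 0],
    [[0.0222, -0.0385, 0], 0],
    [[0.0226, -0.0395, 0], 0],
    [[0.023, -0.0406, 0], 0],
  ],
)

```text
time_s: 7.28
tcp_pos: [709.4, -61.2, 109.2]
ee_rot: [-3.139, -0.0, 0.003]
ft_force: [-2.6, -2.1, 1.6]
opening: 0.1
gripper_force: 1.5
```

```bash
python3 - <<'E'
from h import *
import pickle
t=cam('top','top3.png');pickle.dump(t,open('c3.pkl','wb'))
i=cv2.imread('pics/top3.png')[145:255,270:375]
cv2.imwrite('pics/crop4.png',cv2.resize(i,None,fx=5.4,fy=5.4,interpolation=cv2.INTER_CUBIC))
E
```

```text
(no output)
```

View pics/crop4.png

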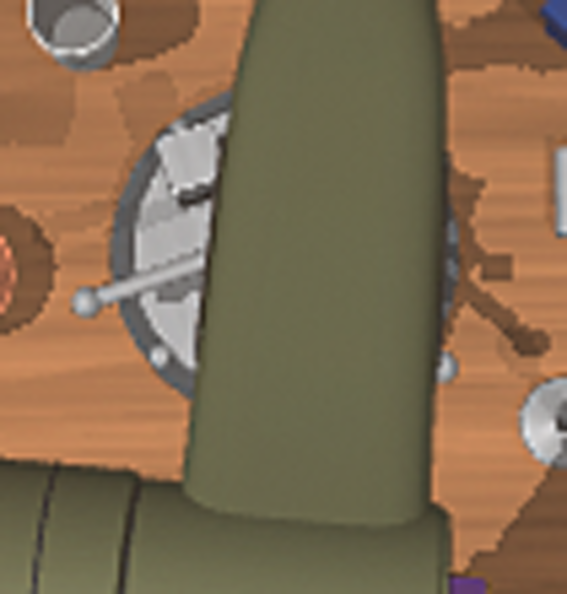

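Crop 4 shows one spoke ball at (87,302) and another partly hidden at about (445,367).

```bash
python3 - <<'E'
from h import *
import pickle
t=pickle.load(open('c3.pkl','rb'));C=np.array([588.7,-20.8])
for x,y in [(87,302),(445,367)]:
    p=ray(t,(x+.5)/5.4-.5+270,(y+.5)/5.4-.5+145,115)[:2]-C;a=np.degrees(np.arctan2(p[1],p[0]));print(a,np.hypot(*p))
f=lambda a:C+128*np.array([np.cos(np.radians(a)),np.sin(np.radians(a))])
b=-19
print([[[*(np.round((f(b+d)-f(b))*[1,-1],1)/1000).tolist(),0],0] for d in [1,2,3,4,5,6,7]])
E
```

```text
109.4898128612158 144.84952617849856
-129.96242562442646 146.093542350417
[[[0.0007, -0.0021000000000000003, 0], 0], [[0.0014, -0.004200000000000001, 0], 0], [[0.002, -0.0064, 0], 0], [[0.0026, -0.0085, 0], 0], [[0.0032, -0.0107, 0], 0], [[0.0037, -0.0129, 0], 0], [[0.004200000000000001, -0.015099999999999999, 0], 0]]
```

Call:
apply_moves(
  increments=[
    [[0.0007, -0.0021, 0], 0],
    [[0.0014, -0.0042, 0], 0],
    [[0.002, -0.0064, 0], 0],
    [[0.0026, -0.0085, 0], 0],
    [[0.0032, -0.0107, 0], 0],
    [[0.0035, -0.0118, 0], 0],
    [[0.0037, -0.0127, 0], 0],
    [[0.0038, -0.0131, 0], 0],
    [[0.0038, -0.0131, 0], 0],
    [[0.0038, -0.0131, 0], 0],
  ],
)

```text
time_s: 8.57
tcp_pos: [713.3, -48.0, 109.2]
ee_rot: [-3.139, -0.0, 0.004]
ft_force: [-2.7, -1.2, 0.9]
opening: -0.0
gripper_force: 1.2
```

Call:
apply_moves(
  increments=[
    [[-0.002, 0.008, 0], 0],
    [[-0.004, 0.02, 0], 0],
    [[-0.004, 0.025, -0.04], 0],
    [[-0.004, 0.05, -0.09], 0],
    [[-0.02, 0.1, -0.11], 0],
    [[-0.05, 0.15, -0.11], 0],
    [[-0.08, 0.2, -0.11], 0],
    [[-0.1, 0.24, -0.11], 0],
    [[-0.1, 0.25, -0.11], 0],
    [[-0.1, 0.25, -0.11], 0],
  ],
)

```text
time_s: 9.82
tcp_pos: [614.3, -299.4, 218.5]
ee_rot: [-3.139, -0.001, 0.002]
ft_force: [-0.4, 0.0, -0.6]
opening: -0.3
gripper_force: 0.0
```

```bash
python3 - <<'E'
from h import *
import pickle
t=cam('top','top4.png');pickle.dump(t,open('c4.pkl','wb'))
i=cv2.imread('pics/top4.png')[145:255,270:375]
cv2.imwrite('pics/crop5.png',cv2.resize(i,None,fx=5.4,fy=5.4,interpolation=cv2.INTER_CUBIC))
E
```

```text
(no output)
```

View pics/crop5.png

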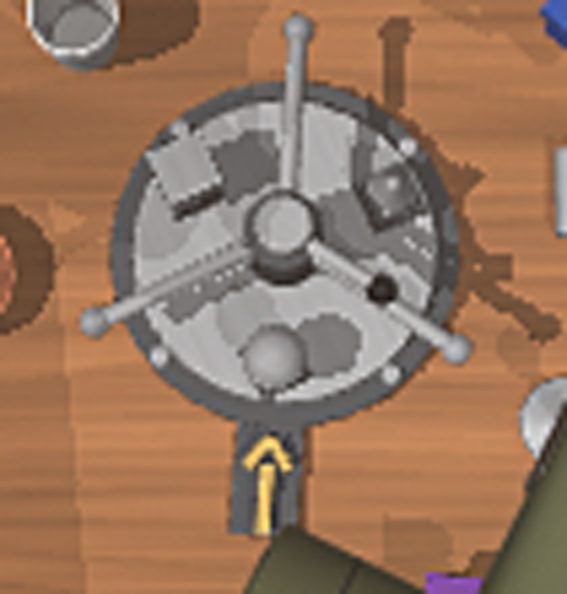

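Crop 5 shows:
- Spoke balls at (95,322), (298,29) and (457,349).
- Dome at (275,357).
- Lock ball still at (381,289).
- Four base bolts at (179,128), (407,146), (159,356) and (392,373).

```bash
python3 - <<'E'
from h import *
import pickle
t=pickle.load(open('c4.pkl','rb'))
P=lambda x,y,z:ray(t,(x+.5)/5.4-.5+270,(y+.5)/5.4-.5+145,z)[:2]
S=np.array([P(95,322,115),P(298,29,115),P(457,349,115)]);C=S.mean(0)
an=lambda p,c:np.degrees(np.arctan2(p[1]-c[1],p[0]-c[0]))
print(C,[an(p,C) for p in S],'dome',an(P(275,357,100),C),P(275,357,95))
B=np.array([P(179,128,19),P(407,146,19),P(392,373,19),P(159,356,19)]);c=B.mean(0)
print(c,[an(p,c) for p in B],np.linalg.norm(B-c,axis=1))
m=(P(228,532,18)+P(298,537,18))/2;print(an(m,C),an(m,c),an(P(264,533,20),c))
E
```

```text
[589.39837374 -20.74783239] [np.float64(115.72792920015387), np.float64(-4.071590161626096), np.float64(-124.24950115533618)] dome 176.07881692368503 [503.79612709 -14.78978154]
[590.47814971 -20.68202733] [np.float64(40.489045225489406), np.float64(-49.46010669404659), np.float64(-139.06508203782434), np.float64(130.50284328345626)] [120.93584436 120.32231201 121.01708767 121.26400724]
175.73673912099395 175.77650662680065 175.96460872241323
```

Call:
apply_moves(
  increments=[
    [[-0.003, -0.03, 0], 0],
    [[-0.009, -0.08, 0], 0],
    [[-0.015, -0.13, 0], 0],
    [[-0.02, -0.18, 0], 0],
    [[-0.023, -0.21, 0], 0],
    [[-0.023, -0.216, 0.02], 0],
    [[-0.023, -0.216, 0.055], 0],
    [[-0.023, -0.216, 0.08], 0],
    [[-0.023, -0.216, 0.0875], 0],
    [[-0.023, -0.216, 0.0875], 0],
  ],
)

```text
time_s: 11.12
tcp_pos: [590.5, -81.6, 131.6]
ee_rot: [-3.139, 0.0, 0.005]
ft_force: [0.4, 0.1, 0.4]
opening: -0.0
gripper_force: 0.0
```

```bash
python3 - <<'E'
from h import *
print(env.get_obs()['tcp_pos'])
C=np.array([589.5,-20.8]);p=lambda a:C+62*np.array([np.cos(np.radians(a)),np.sin(np.radians(a))])
for s in (np.arange(-94,-149,-6),np.arange(-154,-176,-3)):
    b=-88 if s[0]==-94 else -148
    print([[[*(np.round((p(a)-p(b))*[1,-1],1)/1000).tolist(),0],0] for a in s])
E
```

```text
[590.48846419 -81.56151806 131.5934101 ]
[[[-0.0065, -0.0001, 0], 0], [[-0.0129, -0.0009, 0], 0], [[-0.0193, -0.0024, 0], 0], [[-0.0254, -0.0045, 0], 0], [[-0.0313, -0.0072, 0], 0], [[-0.0368, -0.0106, 0], 0], [[-0.042, -0.0145, 0], 0], [[-0.046799999999999994, -0.0189, 0], 0], [[-0.051, -0.0238, 0], 0], [[-0.054700000000000006, -0.0291, 0], 0]]
[[[-0.0031, -0.0057, 0], 0], [[-0.0045, -0.0086, 0], 0], [[-0.0057, -0.0116, 0], 0], [[-0.0067, -0.0147, 0], 0], [[-0.0076, -0.0179, 0], 0], [[-0.0083, -0.021, 0], 0], [[-0.0088, -0.0242, 0], 0], [[-0.0092, -0.0275, 0], 0]]
```

Call:
apply_moves(
  increments=[
    [[-0.0065, -0.0001, 0], 0],
    [[-0.0129, -0.0009, 0], 0],
    [[-0.0193, -0.0024, 0], 0],
    [[-0.0254, -0.0045, 0], 0],
    [[-0.0313, -0.0072, 0], 0],
    [[-0.0368, -0.0106, 0], 0],
    [[-0.042, -0.0145, 0], 0],
    [[-0.0468, -0.0189, 0], 0],
    [[-0.051, -0.0238, 0], 0],
    [[-0.0547, -0.0291, 0], 0],
  ],
)

```text
time_s: 12.38
tcp_pos: [534.9, -53.4, 131.5]
ee_rot: [-3.139, 0.001, 0.004]
ft_force: [2.1, -1.5, 0.9]
opening: -0.3
gripper_force: 1.1
```

Call:
apply_moves(
  increments=[
    [[-0.0031, -0.0057, 0], 0],
    [[-0.0045, -0.0086, 0], 0],
    [[-0.0057, -0.0116, 0], 0],
    [[-0.0067, -0.0147, 0], 0],
    [[-0.007, -0.0158, 0], 0],
    [[-0.007, -0.0158, 0], 0],
  ],
)

```text
time_s: 13.12
tcp_pos: [528.2, -37.7, 131.6]
ee_rot: [-3.139, 0.001, 0.004]
ft_force: [0.5, -1.3, 0.5]
opening: 0.1
gripper_force: 0.7
```

Call:
apply_moves(
  increments=[
    [[0, -0.001, 0], 0],
    [[0, -0.002, 0], 0],
    [[0, -0.003, 0], 0],
    [[0, -0.003, 0], 0],
  ],
)

```text
time_s: 13.62
tcp_pos: [528.1, -34.8, 131.6]
ee_rot: [-3.139, 0.001, 0.004]
ft_force: [-0.4, -2.0, 2.1]
opening: -0.2
gripper_force: 1.0
```

Call:
apply_moves(
  increments=[
    [[0, -0.0005, 0], 0],
    [[0, -0.001, 0], 0],
    [[0, -0.001, 0], 0],
  ],
)

```text
time_s: 14.0
tcp_pos: [528.2, -34.1, 131.6]
ee_rot: [-3.14, 0.0, 0.004]
ft_force: [-0.1, -2.9, 0.4]
opening: -0.0
gripper_force: 1.8
```

Call:
apply_moves(
  increments=[
    [[0, -0.0005, 0], 0],
    [[0, -0.001, 0], 0],
    [[0, -0.001, 0], 0],
  ],
)

```text
time_s: 14.38
tcp_pos: [528.2, -34.0, 131.6]
ee_rot: [3.142, 0.0, 0.003]
ft_force: [-0.3, -6.7, -0.1]
opening: -0.3
gripper_force: 3.1
```

Call:
apply_moves(
  increments=[
    [[0, -0.0005, 0], 0],
    [[0, -0.001, 0], 0],
    [[0, -0.001, 0], 0],
  ],
)

```text
time_s: 14.75
tcp_pos: [528.2, -33.8, 131.6]
ee_rot: [3.14, 0.001, 0.003]
ft_force: [-1.5, -8.1, 0.4]
opening: 0.2
gripper_force: 4.2
```

The force is rising while the position has stalled, so the lever is at its stop. I'll back off and check.

Call:
apply_moves(
  increments=[
    [[0, 0.005, 0], 0],
    [[0, 0.015, 0], 0],
    [[0, 0.018, -0.03], 0],
    [[0, 0.018, -0.08], 0],
    [[0.02, 0.07, -0.09], 0],
    [[0.05, 0.12, -0.09], 0],
    [[0.08, 0.18, -0.09], 0],
    [[0.08, 0.24, -0.09], 0],
    [[0.08, 0.26, -0.09], 0],
    [[0.08, 0.26, -0.09], 0],
  ],
)

```text
time_s: 16.0
tcp_pos: [609.0, -292.9, 220.4]
ee_rot: [-3.138, 0.0, 0.001]
ft_force: [-0.3, -0.1, 0.5]
opening: -0.2
gripper_force: 0.0
```

```bash
python3 - <<'E'
from h import *
import pickle
t=cam('top','top5.png');pickle.dump(t,open('c5.pkl','wb'))
i=cv2.imread('pics/top5.png')[145:255,270:375]
cv2.imwrite('pics/crop6.png',cv2.resize(i,None,fx=5.4,fy=5.4,interpolation=cv2.INTER_CUBIC))
E
```

```text
(no output)
```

View pics/crop6.png

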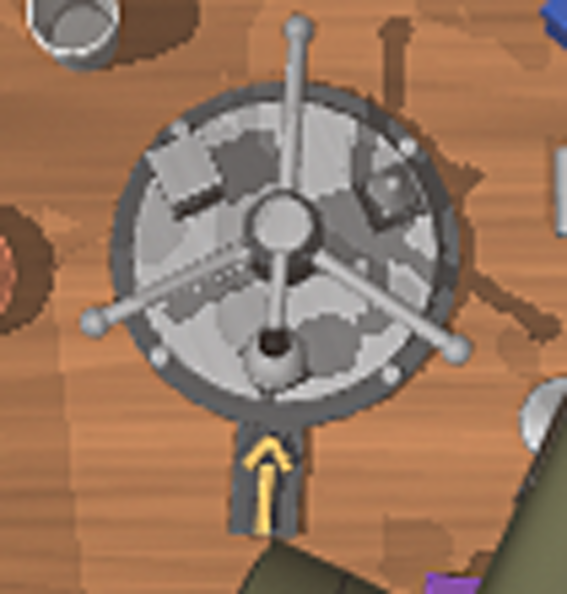

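Crop 6 shows the lever over the arrow's line with its ball at (274,342). The spokes haven't moved, and the dome is in line with the arrow.

```bash
python3 - <<'E'
from h import *
import pickle
t=pickle.load(open('c5.pkl','rb'))
p=ray(t,274.5/5.4-.5+270,342.5/5.4-.5+145,142)[:2]-[589.4,-20.75];a=np.degrees(np.arctan2(p[1],p[0]));print(a,np.hypot(*p))
if abs(a-175.7)<2.5: print(close_job())
E
```

```text
175.6261623499386 79.99375832595989
the job is handed in; nothing more can be done
None
```

The domed stake stands in line with the brass arrow, within about 0.2° by the camera. The lock lever was then pushed clockwise to its stop, and the job was handed in at about 16 s of the 67 s allowed.

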